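# Set out the sample lamps in order of size

### The arm

A 7-joint arm with a two-finger parallel gripper is mounted at the origin on the work surface. World frame = base frame: x ahead of the robot, y to its left, z up, the work surface at z = 0. Lengths are in m, angles in rad, forces in N, time in s.
With the tool pointing down it reaches from about 0.4 to 0.875 m from the base axis. Payload 4.4 kg.
Tool frame: the origin (TCP) lies midway between the tips of the shut fingers; the grasp point (between the pads) lies 19 mm behind it; z points along the fingers, y is the line along which they close (so a half turn about z gives the same grasp; the last joint's range is limited). The gripper opens to 85 mm and grips with 20 to 120 N. Pads are 22 mm wide; open, the fingers measure 114 mm over their backs; the gripper's body (76 mm by 85 mm) begins 54 mm behind the grasp point. The pads swing forward as they close: fully open they stand 13 mm farther back than shut.
Start: joints at [-1.309, 0.628, 0.038, 1.517, -0.027, 0.996, -0.02], TCP at [0.209, 0.615, 0.231] pointing down, gripper open.
Joint ranges: [-3.06, 3.06], [-0.37, 2.12], [-1.25, 1.32], [0.18, 2.47], [-1.1, 4.24], [0.23, 1.98], [-2.94, 2.94]. Speed limits (rad/s): [2.57, 2.57, 3.14, 3.14, 3.14, 3.14, 3.14].

### API

Orientations are given as a 3x3 rotation matrix whose columns are the frame's x, y, z axes.
In Python, from cell import manip gives the robot as it stands. The module is installed in compiled form; this text tells all that it offers.
- The arm moves only by the tool arm_command, never from a script. Its argument "series" is a list of rows, each a list of 2 entries, a list of its own where there are three numbers: the shift along the tool's x, y, z in mm, then the turn about the tool's z in degrees. A call has 1 to 12 rows; each row is the pose to reach, as a shift and turn from the pose commanded when the call began, along the tool's axes at that moment; what a row does not reach only later rows make up. A row lasts 1/8 s, in which the tool goes at most 62.5 mm and 10.7 degrees, less where a joint would pass 70% of its speed; a pose out of reach is approached as far as the arm can. A call with a gripper value outside its range is refused whole. "gripper" is the finger opening in mm, from 0 to 85.4, set as the call begins (left out, the last holds). The fingers move at their own pace and stop on an object; the grip force is fixed at half the most. Time passes only in rows, so rows that repeat a pose let the fingers close. It gives the time, the measured TCP pose, the force, the opening and the grip force at its end, in the units of the state.
- manip.get_obs(): the state, without advancing time (a new reading comes with each control period).
- manip.grab_frame(name): name is "scene" or "top" or "wrist"; returns (picture, depth): 480x640x3 uint8, blue, green, red; 480x640 float32, m along the optical axis (not along the pixel's ray), 0 where there is no reading.
- manip.camera_model(name): a dict with "K" (3x3 intrinsics, pixels), "rvec" (rotation vector, rad) and "tvec" (3), from world to camera coordinates, as OpenCV has them. Camera axes: x right, y down, z forward; pixel columns grow to the right and rows downward; lengths in m; the calibration is good to about 2 mm. A picture is of the moment at which its call begins: read the wrist's pose just before it. camera_model takes no time and is no camera call; for the wrist camera it gives the pose at the moment of the call.
- manip.finish_job(): hands the job in; it is judged then, once.
The state is a dict: "t": time; "joint_pos": joint angles; "joint_vel": joint speeds; "joint_efforts": joint torques, N m; "position": TCP position; "tcp_rot": TCP orientation; "ft_force": force on the tool from outside, world axes, zero at the start; "wrist_torque": the same for the moment, N m; "gripper_width": finger opening in m; "gripper_force": force on a finger pad.
Only numpy, scipy, OpenCV 4.12 (cv2) and the standard library are available. Lean on these libraries where they do the work, as an engineer would, in place of code of your own. Each camera call takes 0.05 s, during which the arm holds its last target. There are 200 camera calls.

### The job

Set out the four frosted lamps that stand on the table as a sample row on the board: one lamp standing upright on its cap in the middle of each black rubber disc, in order of size, with the smallest on the disc next to the knobbed steel post and the largest at the far end. Handle them as glass: never tip a lamp over.

Things in the scene. Friction and masses are not known exactly. Their poses are not given: they have to be found in the camera images.
- lamp_small_mid (a point): Frosted white pear-shaped lamp, 64 mm tall, 34 mm across, starts upright on its flat ribbed metal cap (27 mm across, 22 mm tall) on the table. This point: on its axis, half-way up (32 mm above the foot); z up the axis. Best gripped about 8 mm above this point, where the glass is widest with straight sides (from 1 to 15 mm above it). About 40 g.
- lamp_medium_mid (a point): Frosted white pear-shaped lamp, 76 mm tall, 42 mm across, starts upright on its flat ribbed metal cap (27 mm across, 22 mm tall) on the table. This point: on its axis, half-way up (38 mm above the foot); z up the axis. Best gripped about 10 mm above this point, where the glass is widest with straight sides (from 2 to 18 mm above it). About 52 g.
- lamp_large_mid (a point): Frosted white pear-shaped lamp, 88 mm tall, 50 mm across, starts upright on its flat ribbed metal cap (27 mm across, 22 mm tall) on the table. This point: on its axis, half-way up (44 mm above the foot); z up the axis. Best gripped about 11 mm above this point, where the glass is widest with straight sides (from 2 to 21 mm above it). About 66 g.
- lamp_largest_mid (a point): Frosted white pear-shaped lamp, 100 mm tall, 58 mm across, starts upright on its flat ribbed metal cap (27 mm across, 22 mm tall) on the table. This point: on its axis, half-way up (50 mm above the foot); z up the axis. Best gripped about 13 mm above this point, where the glass is widest with straight sides (from 2 to 24 mm above it). About 82 g.
- pad_a: One of four like black rubber discs, 52 mm across, 6 mm thick, fixed in a straight row 100 mm apart on a plywood board (580 x 90 x 12 mm) on the table. Origin at the centre of its underside, 12 mm above the table; its flat top is 18 mm above the table. Which disc is where in the row changes from start to start.
- pad_b: One of four like black rubber discs, 52 mm across, 6 mm thick, fixed in a straight row 100 mm apart on a plywood board (580 x 90 x 12 mm) on the table. Origin at the centre of its underside, 12 mm above the table; its flat top is 18 mm above the table. Which disc is where in the row changes from start to start.
- pad_c: One of four like black rubber discs, 52 mm across, 6 mm thick, fixed in a straight row 100 mm apart on a plywood board (580 x 90 x 12 mm) on the table. Origin at the centre of its underside, 12 mm above the table; its flat top is 18 mm above the table. Which disc is where in the row changes from start to start.
- pad_d: One of four like black rubber discs, 52 mm across, 6 mm thick, fixed in a straight row 100 mm apart on a plywood board (580 x 90 x 12 mm) on the table. Origin at the centre of its underside, 12 mm above the table; its flat top is 18 mm above the table. Which disc is where in the row changes from start to start.
- end_post: Fixed steel post, 68 mm tall, with a round black knob on top and a 42 mm round foot, at one end of the board (either end), in line with the discs, 105 mm from the nearest; at the other end lies a roll of paper tape. Origin at the centre of its underside, 12 mm above the table.

How it is judged:
By the outcome, as a careful person would: the job done as asked, in the order asked, and still so for the second after the job is handed in, with the robot touching nothing.
It also fails if it takes over 112 s, if anything falls off the work surface, if the arm or the gripper's body presses on something with over 40 N, if the wrist force passes 120 N, or if a joint passes its speed limit or range.

## Working session

There is one attempt and no reset: what is moved stays moved. The work goes in short steps, Python scripts to look and compute and a tool call to move; the robot and the scene stay as the last step left them, time stands still between calls to the robot, and variables do not carry over. Pictures are saved under pics/ and viewed, at most 14 in all, crops included, and the job is handed in when it is done.

Besides the shell and the picture viewer there is one more tool, called after "Emit:" as name([rows], argument=value, ...), one row to a line, values as JSON. arm_command: Moves the arm, as the interface text tells. Its arguments: {"type":"object","properties":{"series":{"type":"array","items":{"type":"array"}},"gripper":{"type":"number"}},"required":["series"]}

```bash
mkdir -p pics; ls; python3 - <<'E'
from cell import manip
import cv2, numpy as np
o=manip.get_obs(); print(o['t'],o['position'],o['tcp_rot'],o['gripper_width'])
for n in ['scene','top']:
    p,d=manip.grab_frame(n); cv2.imwrite(f'pics/{n}0.png',p); np.savez(f'{n}0.npz',p=p,d=d); print(n,manip.camera_model(n))
print(manip.get_obs()['t'])
E
```

```text
pics
0.0 [0.20904275 0.61480498 0.23039487] [[-9.46761038e-01  3.21936633e-01 -5.84016783e-04]
 [ 3.21937161e-01  9.46759322e-01 -1.80278663e-03]
 [-2.74597237e-05 -1.89482485e-03 -9.99998204e-01]] 0.08533022802821444
scene {'K': array([[514.97463753,   0.        , 320.76542186],
       [  0.        , 514.97463753, 243.81074474],
       [  0.        ,   0.        ,   1.        ]]), 'rvec': array([ 1.9054791 ,  1.57435863, -0.66911134]), 'tvec': array([-0.08811496, -0.32828441,  1.31854182])}
top {'K': array([[524.76857392,   0.        , 314.55530802],
       [  0.        , 524.76857392, 234.45352025],
       [  0.        ,   0.        ,   1.        ]]), 'rvec': array([ 2.15933823, -2.1583579 ,  0.12744052]), 'tvec': array([-0.01184913,  0.57182042,  0.91300824])}
0.1
```

View pics/top0.png

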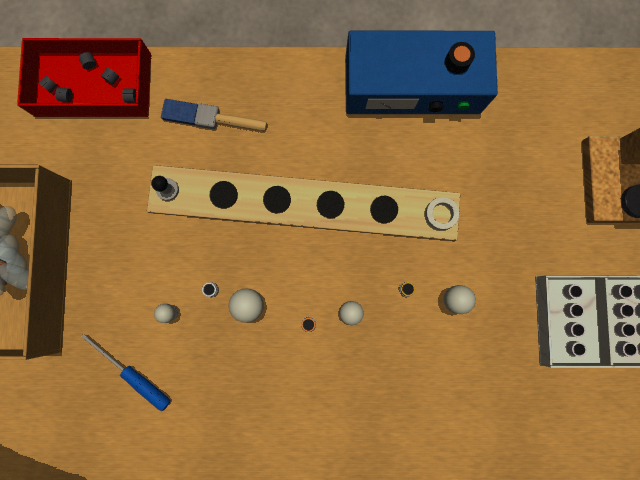

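View pics/scene0.png

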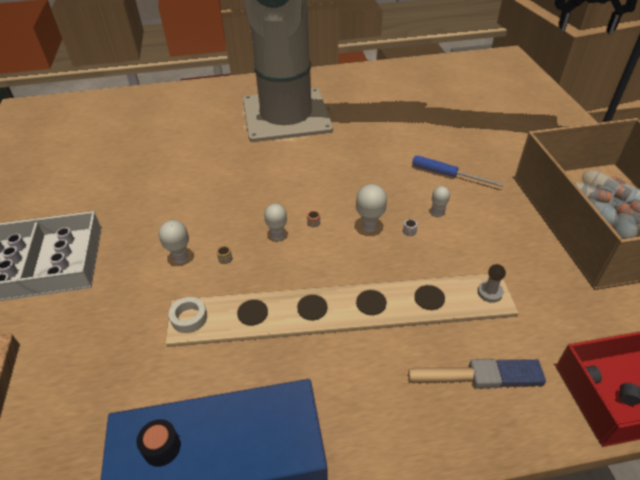

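The top view has the post at the left (162,187), discs at (224,194), (277,199), (330,204), (384,209), and lamps small (165,313), largest (246,306), medium (351,313), large (460,300). Three small loose caps stand between the lamps at (209,289), (308,325) and (407,289).

```bash
cat > h.py <<'E'
import numpy as np, cv2
from cell import manip
def cast(m,px,z):
    R=cv2.Rodrigues(np.array(m['rvec']))[0]; C=-R.T@np.array(m['tvec'])
    r=R.T@np.linalg.solve(m['K'],[px[0],px[1],1.]); return C+r*(z-C[2])/r[2]
def proj(m,X): return cv2.projectPoints(np.array(X,float).reshape(-1,3),np.array(m['rvec']),np.array(m['tvec']),m['K'],None)[0].reshape(-1,2)
def blobs(mask,amin,amax):
    cs=cv2.findContours(mask.astype(np.uint8),cv2.RETR_EXTERNAL,cv2.CHAIN_APPROX_NONE)[0]
    return [c for c in cs if amin<cv2.contourArea(c)<amax]
H={'small':.064,'medium':.076,'large':.088,'largest':.100}; RR={'small':.017,'medium':.021,'large':.025,'largest':.029}
def tool(dx,R): return np.round(R.T@np.asarray(dx)*1000,1)
E
python3 - <<'E'
from h import *
m=manip.camera_model('top'); ms=manip.camera_model('scene'); p=np.load('top0.npz')['p']; ps=np.load('scene0.npz')['p']
hsv=cv2.cvtColor(p,cv2.COLOR_BGR2HSV); hs=cv2.cvtColor(ps,cv2.COLOR_BGR2HSV)
print('lamp hsv',hsv[306,246],hsv[313,165],'disc',hsv[194,224])
mk=(hsv[...,1]<80)&(hsv[...,2]>60)
seeds={'small':(165,313),'medium':(351,313),'large':(460,300),'largest':(246,306)}
ss={'small':(440,193),'medium':(275,214),'large':(173,233),'largest':(371,197)}
mks=(hs[...,1]<60)&(hs[...,2]>110)
def pick(mask,s):
    return [c for c in blobs(mask,60,4000) if cv2.pointPolygonTest(c,(float(s[0]),float(s[1])),False)>=0]
for n in H:
    c=pick(mk,seeds[n]); 
    if not c: print(n,'none'); continue
    (u,v),r=cv2.minEnclosingCircle(c[0]); e=cv2.fitEllipse(c[0])
    X=cast(m,(u,v),H[n]-RR[n]); X2=cast(m,e[0],H[n]-RR[n])
    s=pick(mks,ss[n]); x,y,w,h=cv2.boundingRect(s[0]) if s else (0,0,0,0)
    sc=proj(ms,[X[0],X[1],H[n]-RR[n]])[0]
    print(n,np.round((u,v,r),1),np.round(e[1],1),np.round(X,4),np.round(X2,4),'scene pred ctr',np.round(sc,1),'bbox',x,y,w,h, 'ctr x',x+w/2-.5)
dk=hsv[...,2]<60
P=[]
for c in blobs(dk,400,1500):
    (u,v),(a,b),_=cv2.fitEllipse(c)
    if a/b>.85 and 170<v<240: X=cast(m,(u,v),.018); P.append(X); print('disc',round(u,1),round(v,1),round(a,1),round(b,1),np.round(X,4))
dks=hs[...,2]<75
for c in blobs(dks,300,1500):
    e=cv2.fitEllipse(c)
    if 280<e[0][1]<330: print('scene disc',np.round(cast(ms,e[0],.018),4))
for n,px in {'caps1':(209,289),'cap2':(308,325),'cap3':(407,289)}.items(): print(n,np.round(cast(m,px,.02),3))
E
```

```text
lamp hsv [ 30  36 189] [ 25  43 177] disc [23 39 26]
small [163.8 313.3   9.8] [18.1 18.7] [0.4312 0.2521 0.047 ] [0.4317 0.2522 0.047 ] scene pred ctr [441.  194.7] bbox 433 187 16 14 ctr x 440.5
medium [350.9 312.6  11.8] [22.4 22.9] [ 0.4329 -0.0748  0.055 ] [ 0.4328 -0.0749  0.055 ] scene pred ctr [275.9 214.7] bbox 265 204 21 23 ctr x 275.0
large [459.6 299.4  15.1] [27.6 28.7] [ 0.4557 -0.2617  0.063 ] [ 0.4557 -0.2623  0.063 ] scene pred ctr [174.  233.8] bbox 159 220 27 24 ctr x 172.0
largest [245.4 304.6  17.2] [32.4 33.1] [0.4467 0.1064 0.071 ] [0.446  0.1064 0.071 ] scene pred ctr [371.6 200.2] bbox 357 185 29 25 ctr x 371.0
disc 383.9 209.0 26.3 26.5 [ 0.6211 -0.1395  0.018 ]
disc 330.1 204.1 26.2 26.3 [ 0.6304 -0.0402  0.018 ]
disc 276.5 199.1 26.2 26.3 [0.6397 0.0589 0.018 ]
disc 223.2 194.3 25.9 26.8 [0.6487 0.1579 0.018 ]
scene disc [ 0.6242 -0.1405  0.018 ]
scene disc [ 0.633  -0.0413  0.018 ]
scene disc [0.6422 0.0578 0.018 ]
scene disc [0.6514 0.1571 0.018 ]
caps1 [0.474 0.179 0.02 ]
cap2 [0.41 0.   0.02]
cap3 [ 0.474 -0.179  0.02 ]
```

Both views agree to about 2–3 mm, which is good enough to start. The post is at the +y end, so small goes to (0.650,0.157), then medium, large and largest in order towards −y. I move above the small lamp and turn so the fingers close along the row.

Emit:
arm_command([
  [[-33, -27, 0], -1.4],
  [[-66, -54, 0], -2.7],
  [[-99, -81, 0], -4],
  [[-132, -108, 0], -5.4],
  [[-165, -135, 0], -6.8],
  [[-198, -163, 0], -8],
  [[-231, -190, 0], -9.5],
  [[-264, -217, 0], -10.8],
  [[-297, -244, 0], -12],
  [[-329, -271, 0], -13.5],
  [[-329, -271, 0], -13.5],
  [[-329, -271, 0], -13.5],
], gripper=85)

```text
t: 1.6
position: [0.433, 0.2534, 0.2311]
tcp_rot: [[-0.996, 0.092, -0.001], [0.092, 0.996, 0.0], [0.001, 0.0, -1.0]]
ft_force: [0.0, 0.4, 0.1]
gripper_width: 0.0848
gripper_force: 0.0
```

```bash
python3 - <<'E'
from h import *
o=manip.get_obs(); m=manip.camera_model('wrist'); p,d=manip.grab_frame('wrist'); cv2.imwrite('pics/w1.png',p); np.savez('w1.npz',p=p,d=d)
R=cv2.Rodrigues(np.array(m['rvec']))[0]; print(o['position'],np.round(o['tcp_rot'],4)); print('camC',-R.T@m['tvec'],'axis',R[2],m['K'][0,0])
print(proj(m,[[.432,.2525,.047],[.432,.2525,0]]))
E
```

```text
[0.43299773 0.25339946 0.23112153] [[-9.957e-01  9.210e-02 -8.000e-04]
 [ 9.210e-02  9.958e-01  4.000e-04]
 [ 8.000e-04  3.000e-04 -1.000e+00]]
camC [0.35918619 0.25952924 0.3727227 ] axis [ 0.28625665 -0.02666528 -0.95778186] 410.58454659656724
[[320.08213049 205.70586683]
 [320.12313669 194.49172607]]
```

View pics/w1.png

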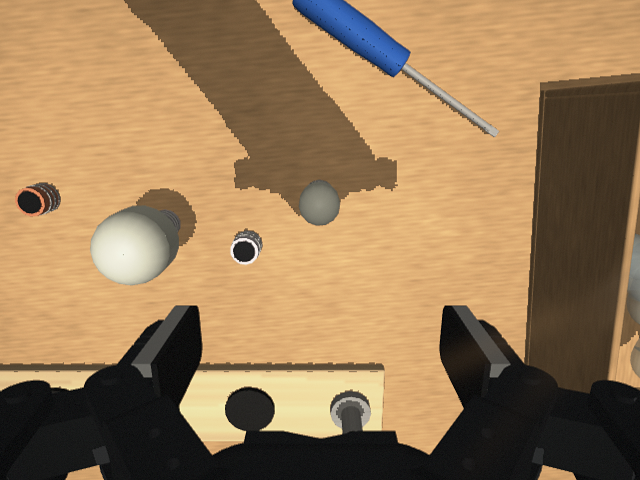

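The small lamp is at (319,203), where the prediction put it (320,206). Disc 1 shows at (250,409) and the post at (350,410). I measure both from this picture.

```bash
cat >> h.py <<'E'
def wlamp(p,m,n,guess,tag=''):
    """circle of the glass in the wrist view -> axis x,y"""
    z=H[n]-RR[n]; g=proj(m,[*guess,z])[0]
    hsv=cv2.cvtColor(p,cv2.COLOR_BGR2HSV); mk=cv2.morphologyEx(((hsv[...,1]<70)&(hsv[...,2]>60)).astype(np.uint8),cv2.MORPH_OPEN,np.ones((7,7)))
    for c in blobs(mk,300,20000):
        if cv2.pointPolygonTest(c,(float(g[0]),float(g[1])),False)>=0:
            e=cv2.fitEllipse(c); print(tag,n,'px',np.round(e[0],1),'axes',np.round(e[1],1),'bbox',cv2.boundingRect(c),'xy',np.round(cast(m,e[0],z)[:2],4))
def wdiscs(p,m,lo=300,hi=9000):
    v=cv2.cvtColor(p,cv2.COLOR_BGR2HSV)[...,2]
    for c in blobs(v<62,lo,hi):
        e=cv2.fitEllipse(c)
        if cv2.contourArea(c)>.93*np.pi/4*e[1][0]*e[1][1] and e[1][0]>.75*e[1][1]: print('disc px',np.round(e[0],1),'axes',np.round(e[1],1),'xy',np.round(cast(m,e[0],.018)[:2],4))
E
python3 - <<'E'
from h import *
m=manip.camera_model('wrist'); p=np.load('w1.npz')['p']
wlamp(p,m,'small',(.432,.2525)); wlamp(p,m,'largest',(.446,.1064)); wdiscs(p,m)
E
```

```text
small px [318.8 202.6] axes [39.4 44.3] bbox (299, 180, 40, 45) xy [0.4291 0.2523]
 largest px [135.2 244.1] axes [74.5 92.8] bbox (91, 206, 89, 79) xy [0.4436 0.1086]
disc px [ 28.8 202. ] axes [19.1 23.5] xy [ 0.4115 -0.0028]
```

The blob includes some of the lower body. The dome edge alone puts the lamp at x≈0.4315, as predicted. Descending.

Emit:
arm_command([
  [[1.5, -1, 40], 0],
  [[1.5, -1, 80], 0],
  [[1.5, -1, 120], 0],
  [[1.5, -1, 155], 0],
  [[1.5, -1, 180], 0],
  [[1.5, -1, 200], 0],
  [[1.5, -1, 211], 0],
  [[1.5, -1, 211], 0],
])

```text
t: 2.65
position: [0.4311, 0.2527, 0.0198]
tcp_rot: [[-0.996, 0.091, -0.001], [0.091, 0.996, -0.0], [0.001, -0.0, -1.0]]
ft_force: [0.1, 0.1, -0.9]
gripper_width: 0.085
gripper_force: 0.0
```

Emit:
arm_command([
  [[0, 0, 0], 0],
  [[0, 0, 0], 0],
  [[0, 0, 0], 0],
  [[0, 0, 0], 0],
  [[0, 0, 0], 0],
  [[0, 0, 0], 0],
], gripper=20)

```text
t: 3.4
position: [0.4323, 0.2523, 0.0211]
tcp_rot: [[-0.996, 0.092, 0.001], [0.092, 0.996, 0.001], [-0.001, 0.001, -1.0]]
ft_force: [-1.0, 0.5, 5.1]
gripper_width: 0.0324
gripper_force: 58.9
```

Gripped (58.9 N). Lift, and meanwhile locate disc 1 in the earlier wrist picture.

Emit:
arm_command([
  [[0, 0, -10], 0],
  [[0, 0, -30], 0],
  [[0, 0, -60], 0],
  [[0, 0, -90], 0],
  [[0, 0, -120], 0],
  [[0, 0, -130], 0],
  [[0, 0, -130], 0],
])

```text
t: 4.28
position: [0.432, 0.2521, 0.1507]
tcp_rot: [[-0.996, 0.092, 0.001], [0.092, 0.996, 0.001], [-0.001, 0.001, -1.0]]
ft_force: [-0.5, -0.1, -0.4]
gripper_width: 0.0322
gripper_force: 59.5
```

```bash
python3 - <<'E'
from h import *
p=np.load('w1.npz')['p']
# wrist model at w1: rebuild from stored camera offset is the same relative to tool
m=manip.camera_model('wrist'); o=manip.get_obs()
Rc=cv2.Rodrigues(np.array(m['rvec']))[0]; C=-Rc.T@m['tvec']; T=o['tcp_rot']; off=T.T@(C-o['position']); Rt=Rc@T
T1=np.array([[-.9957,.0921,-.0008],[.0921,.9958,.0004],[.0008,.0003,-1]]); P1=np.array([.43299773,.25339946,.23112153])
R1=Rt@T1.T; C1=P1+T1@off; m1=dict(K=m['K'],rvec=cv2.Rodrigues(R1)[0],tvec=-R1@C1); print('cam',C1)
v=cv2.cvtColor(p,cv2.COLOR_BGR2HSV)[...,2]; sub=np.zeros_like(v,bool); sub[380:436,215:285]=v[380:436,215:285]<80
c=max(blobs(sub,200,9000),key=cv2.contourArea); e=cv2.fitEllipse(c); print(e, cast(m1,e[0],.018))
import pickle; pickle.dump((off,Rt),open('hand.pkl','wb'))
pw,d=manip.grab_frame('wrist'); cv2.imwrite('pics/w2.png',pw)
wlamp(p,m1,'small',(.432,.2523)); wlamp(p,m1,'largest',(.446,.1064)); print(o['position'])
E
```

```text
cam [0.3591862 0.259503  0.3727205]
((252.54571533203125, 411.7957763671875), (42.661380767822266, 61.727020263671875), 122.10731506347656) [0.64938466 0.16194004 0.018     ]
 small px [318.8 202.6] axes [39.4 44.3] bbox (299, 180, 40, 45) xy [0.4294 0.2517]
 largest px [135.2 244.1] axes [74.5 92.8] bbox (91, 206, 89, 79) xy [0.4436 0.1079]
[0.43204254 0.25213013 0.15071151]
```

View pics/w2.png

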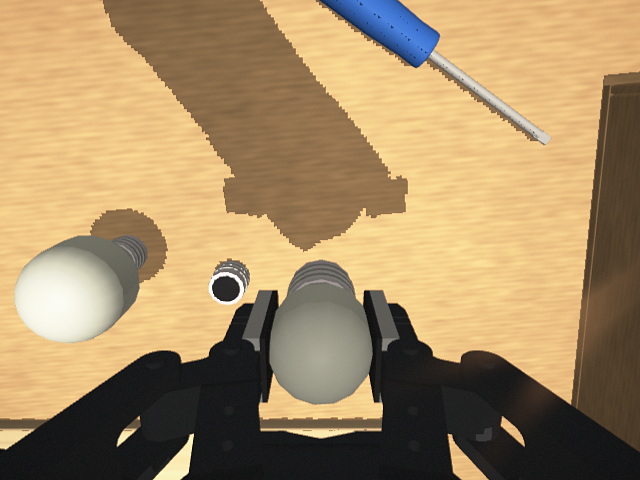

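The small lamp hangs upright between the pads, its dome centred near (321,353). I carry it high above disc 1, where the camera can see the disc below.

Emit:
arm_command([
  [[-10, -3, -10], 0],
  [[-30, -10, -30], 0],
  [[-60, -20, -50], 0],
  [[-90, -30, -70], 0],
  [[-120, -40, -90], 0],
  [[-150, -50, -100], 0],
  [[-180, -59, -100], 0],
  [[-205, -67, -100], 0],
  [[-219, -72, -100], 0],
  [[-225, -74, -100], 0],
  [[-225, -74, -100], 0],
  [[-225, -74, -100], 0],
])

```text
t: 5.82
position: [0.6483, 0.1585, 0.2503]
tcp_rot: [[-0.996, 0.091, -0.001], [0.091, 0.996, 0.0], [0.001, 0.0, -1.0]]
ft_force: [0.5, 0.6, -0.1]
gripper_width: 0.0327
gripper_force: 59.5
```

```bash
cat >> h.py <<'E'
def held(p,m,T,P,n,dz):
    """x offset (tool) of held lamp from dome edge; foot at height dz"""
    hsv=cv2.cvtColor(p,cv2.COLOR_BGR2HSV); 
    z=dz+H[n]-RR[n]; c=proj(m,[P[0],P[1],z])[0]; r=RR[n]/ (np.linalg.norm(np.array([P[0],P[1],z])-(-cv2.Rodrigues(np.array(m['rvec']))[0].T@np.array(m['tvec']))))*m['K'][0,0]
    col=hsv[int(c[1]):int(c[1])+120,int(c[0])-5:int(c[0])+6]; g=col[...,2].mean(1); e=int(np.argmin(np.diff(g))); print('held pred centre',np.round(c,1),'r',round(r,1),'dome edge row',int(c[1])+e+1,'pred',round(c[1]+r,1))
E
python3 - <<'E'
from h import *
o=manip.get_obs(); m=manip.camera_model('wrist'); p,d=manip.grab_frame('wrist'); cv2.imwrite('pics/w3.png',p); np.savez('w3.npz',p=p)
print(o['position']); wdiscs(p,m); held(p,m,o['tcp_rot'],o['position'],'small',o['position'][2]-.0211)
E
```

```text
[0.64828188 0.15853331 0.25033348]
disc px [449.6 207.4] axes [32.8 34.2] xy [0.6707 0.2766]
disc px [320.8 194.9] axes [53.  53.4] xy [0.648  0.1581]
disc px [213.6 195. ] axes [51.9 55.1] xy [0.639  0.0595]
disc px [106.6 195. ] axes [50.8 58.1] xy [ 0.63  -0.039]
held pred centre [322.8 351.8] r 50.8 dome edge row 438 pred 402.6
```

View pics/w3.png

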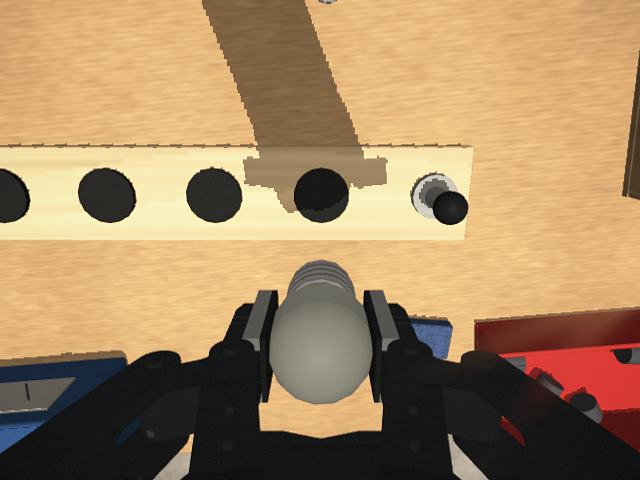

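Disc 1 is at (321,195), directly beneath, giving (0.648,0.158). The lamp is centred in the hand, with its dome edge at row 403 as predicted. Lowering.

Emit:
arm_command([
  [[0, 0, 30], 0],
  [[0, 0, 70], 0],
  [[0, 0, 110], 0],
  [[0, 0, 145], 0],
  [[0, 0, 175], 0],
  [[0, 0, 195], 0],
  [[0, 0, 205], 0],
  [[0, 0, 209], 0],
  [[0, 0, 210.5], 0],
  [[0, 0, 210.5], 0],
  [[0, 0, 210.5], 0],
])

```text
t: 7.25
position: [0.6496, 0.1578, 0.0405]
tcp_rot: [[-0.996, 0.092, 0.001], [0.092, 0.996, 0.0], [-0.001, 0.0, -1.0]]
ft_force: [0.2, -0.7, -0.2]
gripper_width: 0.0321
gripper_force: 59.5
```

Emit:
arm_command([
  [[0, 0, 1], 0],
  [[0, 0, 1], 0],
  [[0, 0, 1], 0],
])

```text
t: 7.62
position: [0.6494, 0.1577, 0.0392]
tcp_rot: [[-0.996, 0.092, 0.001], [0.092, 0.996, 0.0], [-0.001, 0.0, -1.0]]
ft_force: [0.5, -0.1, 2.8]
gripper_width: 0.0321
gripper_force: 59.8
```

Light contact. Release and rise.

Emit:
arm_command([
  [[0, 0, 0], 0],
  [[0, 0, 0], 0],
  [[0, 0, 0], 0],
  [[0, 0, 0], 0],
  [[0, 0, 0], 0],
], gripper=70)

```text
t: 8.25
position: [0.6491, 0.1576, 0.0388]
tcp_rot: [[-0.996, 0.092, -0.0], [0.092, 0.996, 0.0], [0.0, 0.0, -1.0]]
ft_force: [-0.3, 0.1, 0.6]
gripper_width: 0.0699
gripper_force: 0.0
```

Emit:
arm_command([
  [[0, 0, -20], 0],
  [[0, 0, -60], 0],
  [[0, 0, -110], 0],
  [[0, 0, -160], 0],
  [[0, 0, -200], 0],
  [[0, 0, -211], 0],
  [[0, 0, -211], 0],
], gripper=85)

```text
t: 9.12
position: [0.6493, 0.1577, 0.251]
tcp_rot: [[-0.996, 0.092, 0.002], [0.092, 0.996, 0.0], [-0.002, 0.001, -1.0]]
ft_force: [0.3, 0.6, -0.7]
gripper_width: 0.0844
gripper_force: 0.0
```

```bash
cat > chk.py <<'E'
from h import *
import sys
o=manip.get_obs(); m=manip.camera_model('wrist'); p,d=manip.grab_frame('wrist'); cv2.imwrite(f'pics/{sys.argv[1]}.png',p); np.savez(sys.argv[1]+'.npz',p=p)
print(o['t'],o['position'],np.round(o['tcp_rot'][0],4)); wdiscs(p,m)
for a in sys.argv[2:]:
    n,x,y,z=a.split(','); 
    hsv=cv2.cvtColor(p,cv2.COLOR_BGR2HSV); mk=cv2.morphologyEx(((hsv[...,1]<70)&(hsv[...,2]>70)).astype(np.uint8),cv2.MORPH_OPEN,np.ones((7,7)))
    zc=float(z)+H[n]-RR[n]; g=proj(m,[float(x),float(y),zc])[0]
    C=-cv2.Rodrigues(np.array(m['rvec']))[0].T@np.array(m['tvec']); D=np.linalg.norm(C-[float(x),float(y),zc]); r=RR[n]/D*m['K'][0,0]
    for c in blobs(mk,200,30000):
        if cv2.pointPolygonTest(c,(float(g[0]),float(g[1])),False)>=0:
            # dome half only: contour points on the side away from the foot
            ft=proj(m,[float(x),float(y),float(z)])[0]; ax=(g-ft)/np.linalg.norm(g-ft)
            q=c[:,0].astype(float); q=q[(q-g)@ax>-.1*r]
            A=np.c_[2*q,np.ones(len(q))]; s=np.linalg.lstsq(A,(q**2).sum(1),rcond=None)[0]
            print(n,'dome circle',np.round(s[:2],1),'r',round(np.sqrt(s[2]+s[0]**2+s[1]**2),1),'pred',np.round(g,1),round(r,1),'xy',np.round(cast(m,s[:2],zc)[:2],4))
E
python3 chk.py w4 small,.6485,.158,.018
```

```text
9.125 [0.64928503 0.15769771 0.25095545] [-0.9958  0.0921  0.0017]
disc px [107.3 193.4] axes [50.9 58.1] xy [ 0.63  -0.039]
disc px [214.4 193.3] axes [52.1 55.1] xy [0.639  0.0595]
small dome circle [320.5 204.6] r 19.7 pred [321.6 204.8] 20.8 xy [0.6482 0.1572]
```

View pics/w4.png

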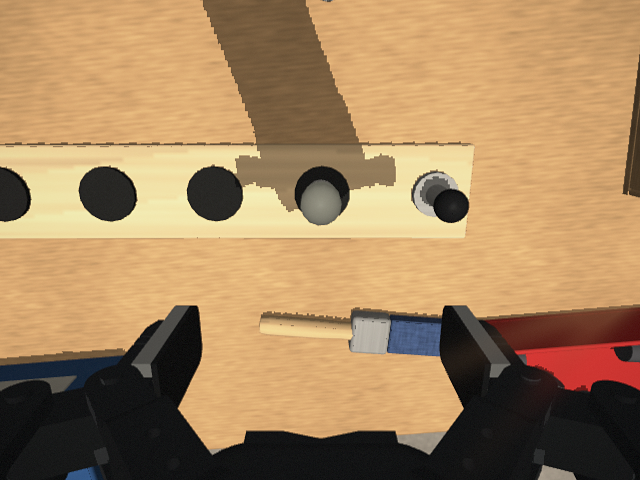

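The small lamp stands at (0.6482,0.1572), within 1 mm of its disc centre. On to the medium lamp.

Emit:
arm_command([
  [[20, -25, 0], 0],
  [[50, -65, 0], 0],
  [[80, -105, 0], 0],
  [[110, -145, 0], 0],
  [[140, -180, 0], 0],
  [[165, -215, 0], 0],
  [[182, -238, 0], 0],
  [[194, -252, 0], 0],
  [[194, -252, 0], 0],
  [[194, -252, 0], 0],
])

```text
t: 10.42
position: [0.4336, -0.0744, 0.2496]
tcp_rot: [[-0.996, 0.091, 0.0], [0.091, 0.996, 0.001], [-0.0, 0.001, -1.0]]
ft_force: [1.0, 0.2, -0.1]
gripper_width: 0.0855
gripper_force: 0.0
```

```bash
python3 chk.py w5 medium,.433,-.0749,0 largest,.446,.107,0 
```

```text
10.425 [ 0.43357394 -0.0744164   0.24957211] [-9.959e-01  9.060e-02  3.000e-04]
disc px [368.9 372.7] axes [42.4 46.8] xy [ 0.6277 -0.0415]
disc px [275.2 372.7] axes [42.4 46.7] xy [ 0.6188 -0.1399]
disc px [400.8 163.9] axes [20.  21.2] xy [ 4.116e-01 -3.000e-04]
medium dome circle [319.1 202.6] r 24.0 pred [320.6 203.1] 25.1 xy [ 0.4324 -0.0762]
largest dome circle [555.7 202.7] r 35.8 pred [549.8 203. ] 31.7 xy [0.4462 0.1117]
```

Emit:
arm_command([
  [[1, -1, 40], 0],
  [[1, -1, 85], 0],
  [[1, -1, 130], 0],
  [[1, -1, 165], 0],
  [[1, -1, 193], 0],
  [[1, -1, 212], 0],
  [[1, -1, 222], 0],
  [[1, -1, 222], 0],
])

```text
t: 11.48
position: [0.4325, -0.0751, 0.0268]
tcp_rot: [[-0.996, 0.09, 0.0], [0.09, 0.996, 0.002], [0.0, 0.002, -1.0]]
ft_force: [0.5, -0.2, -0.0]
gripper_width: 0.085
gripper_force: 0.0
```

Emit:
arm_command([
  [[0, 0, 0], 0],
  [[0, 0, 0], 0],
  [[0, 0, 0], 0],
  [[0, 0, 0], 0],
  [[0, 0, 0], 0],
  [[0, 0, 0], 0],
], gripper=28)

```text
t: 12.22
position: [0.4321, -0.076, 0.0282]
tcp_rot: [[-0.996, 0.092, 0.001], [0.092, 0.996, 0.0], [-0.001, 0.0, -1.0]]
ft_force: [-0.7, 1.6, 6.1]
gripper_width: 0.0406
gripper_force: 60.4
```

Emit:
arm_command([
  [[0, 0, -10], 0],
  [[0, 0, -30], 0],
  [[0, 0, -65], 0],
  [[0, 0, -105], 0],
  [[0, 0, -145], 0],
  [[0, 0, -185], 0],
  [[0, 0, -215], 0],
  [[0, 0, -225], 0],
  [[0, 0, -225], 0],
])

```text
t: 13.35
position: [0.4314, -0.0766, 0.2528]
tcp_rot: [[-0.996, 0.093, 0.0], [0.093, 0.996, -0.0], [-0.0, -0.0, -1.0]]
ft_force: [0.2, -0.5, -0.9]
gripper_width: 0.0405
gripper_force: 60.5
```

Emit:
arm_command([
  [[-10, 8, 0], 0],
  [[-30, 24, 0], 0],
  [[-60, 48, 0], 0],
  [[-90, 72, 0], 0],
  [[-120, 96, 0], 0],
  [[-150, 120, 0], 0],
  [[-175, 140, 0], 0],
  [[-188, 150, 0], 0],
  [[-194, 154, 0], 0],
  [[-194, 154, 0], 0],
  [[-194, 154, 0], 0],
])

```text
t: 14.72
position: [0.6384, 0.0586, 0.2524]
tcp_rot: [[-0.996, 0.092, -0.001], [0.092, 0.996, -0.001], [0.001, -0.001, -1.0]]
ft_force: [-0.5, -0.6, -0.8]
gripper_width: 0.0406
gripper_force: 60.5
```

```bash
python3 chk.py w6 medium,.639,.0595,.225 small,.6482,.1575,.018
```

```text
14.725 [0.63840539 0.05860813 0.25236258] [-0.9957  0.0925 -0.0012]
disc px [321.5 195.4] axes [52.7 53.1] xy [0.6389 0.0586]
disc px [215.  195.5] axes [51.7 54.9] xy [ 0.6299 -0.0401]
disc px [108.7 195.7] axes [50.6 57.6] xy [ 0.6209 -0.1386]
disc px [13.8 27.2] axes [21.4 27.2] xy [ 0.4741 -0.183 ]
medium dome circle [320.2 360. ] r 64.4 pred [325.6 356.2] 63.3 xy [0.6402 0.0577]
small dome circle [479.6 221.2] r 30.7 pred [442.9 206.7] 19.8 xy [0.6633 0.1877]
```

View pics/w6.png

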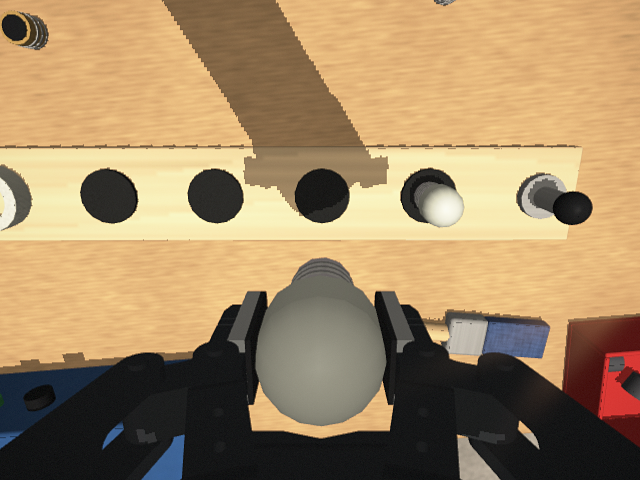

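The medium lamp hangs over disc 2 (322,195), aligned to about 1 mm. The small lamp on disc 1 stands upright at (437,203). Lowering.

Emit:
arm_command([
  [[0, 0, 30], 0],
  [[0, 0, 70], 0],
  [[0, 0, 110], 0],
  [[0, 0, 145], 0],
  [[0, 0, 172], 0],
  [[0, 0, 191], 0],
  [[0, 0, 200], 0],
  [[0, 0, 204], 0],
  [[0, 0, 205.5], 0],
  [[0, 0, 206.5], 0],
  [[0, 0, 206.5], 0],
  [[0, 0, 206.5], 0],
])

```text
t: 16.27
position: [0.6392, 0.0592, 0.0466]
tcp_rot: [[-0.996, 0.092, 0.0], [0.092, 0.996, 0.0], [-0.0, 0.0, -1.0]]
ft_force: [-1.2, 0.4, -0.4]
gripper_width: 0.0407
gripper_force: 60.5
```

Emit:
arm_command([
  [[0, 0, 0.6], 0],
  [[0, 0, 1], 0],
  [[0, 0, 1], 0],
])

```text
t: 16.65
position: [0.6394, 0.0592, 0.0463]
tcp_rot: [[-0.996, 0.092, 0.001], [0.092, 0.996, -0.0], [-0.001, -0.0, -1.0]]
ft_force: [-1.9, -0.7, 5.7]
gripper_width: 0.0403
gripper_force: 61.1
```

Emit:
arm_command([
  [[0, 0, 0], 0],
  [[0, 0, 0], 0],
  [[0, 0, 0], 0],
  [[0, 0, 0], 0],
  [[0, 0, 0], 0],
], gripper=74)

```text
t: 17.27
position: [0.6389, 0.0592, 0.0452]
tcp_rot: [[-0.996, 0.092, -0.0], [0.092, 0.996, 0.0], [0.0, 0.0, -1.0]]
ft_force: [0.7, 0.2, -0.2]
gripper_width: 0.074
gripper_force: 0.0
```

Emit:
arm_command([
  [[0, 0, -20], 0],
  [[0, 0, -60], 0],
  [[0, 0, -110], 0],
  [[0, 0, -160], 0],
  [[0, 0, -195], 0],
  [[0, 0, -205], 0],
  [[0, 0, -205], 0],
], gripper=85)

```text
t: 18.15
position: [0.639, 0.0591, 0.251]
tcp_rot: [[-0.996, 0.092, 0.001], [0.092, 0.996, -0.0], [-0.001, -0.0, -1.0]]
ft_force: [-0.2, 0.0, -0.6]
gripper_width: 0.0851
gripper_force: 0.0
```

```bash
python3 chk.py w7 medium,.639,.0595,.018 small,.6482,.1575,.018
```

```text
18.15 [0.63900816 0.05914474 0.25099218] [-0.9958  0.092   0.001 ]
disc px [213.8 194.7] axes [52.  55.1] xy [ 0.6299 -0.04  ]
disc px [106.9 194.9] axes [50.9 57.8] xy [ 0.6209 -0.1385]
disc px [11.2 25.3] axes [21.5 27.4] xy [ 0.4741 -0.1829]
medium dome circle [321.3 209.4] r 25.1 pred [321.9 208.1] 26.3 xy [0.64   0.0589]
small dome circle [442.3 205.6] r 20.5 pred [442.6 206. ] 19.9 xy [0.6478 0.1573]
```

Medium placed at (0.640,0.059), 1 mm from centre. Next the large lamp.

Emit:
arm_command([
  [[12, -27, 0], 0],
  [[32, -70, 0], 0],
  [[54, -118, 0], 0],
  [[76, -166, 0], 0],
  [[98, -214, 0], 0],
  [[119, -262, 0], 0],
  [[137, -302, 0], 0],
  [[148, -326, 0], 0],
  [[153, -337, 0], 0],
  [[153, -337, 0], 0],
  [[153, -337, 0], 0],
])

```text
t: 19.58
position: [0.4564, -0.2607, 0.2501]
tcp_rot: [[-0.996, 0.09, 0.0], [0.09, 0.996, 0.001], [-0.0, 0.001, -1.0]]
ft_force: [-0.1, 0.1, 1.0]
gripper_width: 0.0849
gripper_force: 0.0
```

```bash
python3 chk.py w8 large,.4557,-.262,0
```

```text
19.575 [ 0.45642744 -0.26072761  0.25011141] [-9.96e-01  8.98e-02  3.00e-04]
disc px [409.  207.7] axes [18.9 20.6] xy [ 0.4758 -0.1802]
disc px [ 75.9 197.8] axes [18.7 22.3] xy [ 0.4385 -0.4868]
disc px [ 65.8 159.7] axes [19.8 23.3] xy [ 0.4035 -0.4867]
disc px [ 55.2 119.9] axes [20.4 24.5] xy [ 0.3688 -0.4867]
disc px [614.2 117.9] axes [19.8 24.5] xy [0.4113 0.0011]
large dome circle [318.  206.2] r 29.3 pred [319.5 205.1] 30.5 xy [ 0.4565 -0.2633]
```

Emit:
arm_command([
  [[0, -2, 40], 0],
  [[0, -2, 85], 0],
  [[0, -2, 130], 0],
  [[0, -2, 163], 0],
  [[0, -2, 190], 0],
  [[0, -2, 208], 0],
  [[0, -2, 217], 0],
  [[0, -2, 217], 0],
])

```text
t: 20.62
position: [0.4558, -0.2636, 0.0331]
tcp_rot: [[-0.996, 0.091, -0.0], [0.091, 0.996, 0.0], [0.0, 0.0, -1.0]]
ft_force: [-0.4, 0.3, 1.1]
gripper_width: 0.0845
gripper_force: 0.0
```

Emit:
arm_command([
  [[0, 0, 0], 0],
  [[0, 0, 0], 0],
  [[0, 0, 0], 0],
  [[0, 0, 0], 0],
  [[0, 0, 0], 0],
  [[0, 0, 0], 0],
], gripper=36)

```text
t: 21.38
position: [0.4561, -0.2644, 0.0343]
tcp_rot: [[-0.996, 0.092, 0.002], [0.092, 0.996, -0.001], [-0.002, -0.001, -1.0]]
ft_force: [-0.8, 0.5, 4.8]
gripper_width: 0.0486
gripper_force: 61.0
```

Emit:
arm_command([
  [[0, 0, -10], 0],
  [[0, 0, -30], 0],
  [[0, 0, -65], 0],
  [[0, 0, -105], 0],
  [[0, 0, -145], 0],
  [[0, 0, -185], 0],
  [[0, 0, -210], 0],
  [[0, 0, -220], 0],
  [[0, 0, -220], 0],
])

```text
t: 22.5
position: [0.4553, -0.2645, 0.2535]
tcp_rot: [[-0.996, 0.092, 0.0], [0.092, 0.996, -0.0], [-0.0, -0.0, -1.0]]
ft_force: [-0.5, -0.9, -1.3]
gripper_width: 0.0487
gripper_force: 61.9
```

Emit:
arm_command([
  [[-7, 10, 0], 0],
  [[-20, 32, 0], 0],
  [[-40, 64, 0], 0],
  [[-62, 97, 0], 0],
  [[-84, 131, 0], 0],
  [[-106, 165, 0], 0],
  [[-127, 199, 0], 0],
  [[-143, 224, 0], 0],
  [[-150, 235, 0], 0],
  [[-153, 239, 0], 0],
  [[-153, 239, 0], 0],
  [[-153, 239, 0], 0],
])

```text
t: 24.0
position: [0.6293, -0.0419, 0.2532]
tcp_rot: [[-0.996, 0.094, -0.001], [0.094, 0.996, -0.001], [0.001, -0.001, -1.0]]
ft_force: [0.2, -0.4, -0.9]
gripper_width: 0.0487
gripper_force: 62.0
```

```bash
python3 chk.py w9 large,.63,-.04,.219 medium,.64,.0589,.018
```

```text
24.0 [ 0.62930705 -0.04191166  0.2532045 ] [-9.956e-01  9.390e-02 -6.000e-04]
disc px [322.5 195.1] axes [52.6 53. ] xy [ 0.6299 -0.041 ]
disc px [216.3 195.4] axes [51.6 54.5] xy [ 0.6209 -0.1396]
disc px [136.5  27.2] axes [22.1 25.7] xy [ 0.4742 -0.1821]
large dome circle [317.9 358.5] r 81.8 pred [328.9 358.5] 75.9 xy [ 0.6297 -0.0434]
medium dome circle [472.9 213.4] r 26.6 pred [447.9 209.3] 24.9 xy [0.6453 0.079 ]
```

View pics/w9.png

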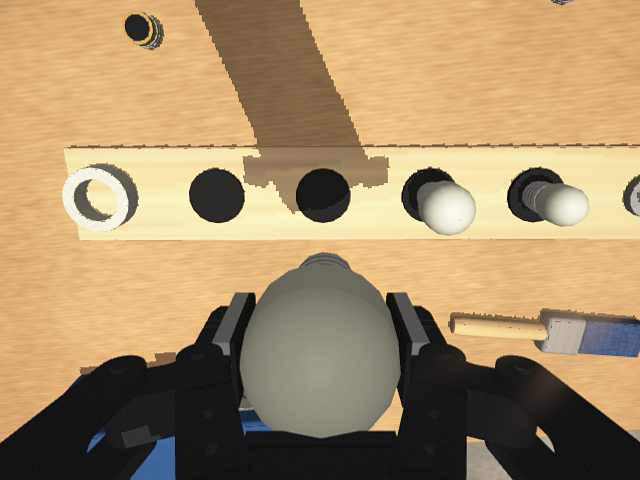

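The large lamp is over disc 3 (322,195), about 1 mm off in y; medium and small stand upright. Shift 1 mm and lower.

Emit:
arm_command([
  [[0, 1, 30], 0],
  [[0, 1, 70], 0],
  [[0, 1, 110], 0],
  [[0, 1, 145], 0],
  [[0, 1, 170], 0],
  [[0, 1, 187], 0],
  [[0, 1, 196], 0],
  [[0, 1, 199], 0],
  [[0, 1, 200.5], 0],
  [[0, 1, 201.5], 0],
  [[0, 1, 201.5], 0],
  [[0, 1, 201.5], 0],
])

```text
t: 25.55
position: [0.6304, -0.0394, 0.0524]
tcp_rot: [[-0.996, 0.092, 0.001], [0.092, 0.996, -0.0], [-0.001, 0.0, -1.0]]
ft_force: [0.2, -0.5, 1.7]
gripper_width: 0.0486
gripper_force: 62.0
```

Emit:
arm_command([
  [[0, 0, 0.5], 0],
  [[0, 0, 0.5], 0],
  [[0, 0, 0.5], 0],
])

```text
t: 25.92
position: [0.6306, -0.0394, 0.0524]
tcp_rot: [[-0.996, 0.092, 0.002], [0.092, 0.996, -0.0], [-0.002, -0.0, -1.0]]
ft_force: [-0.9, -0.5, 7.1]
gripper_width: 0.0486
gripper_force: 62.5
```

Emit:
arm_command([
  [[0, 0, 0], 0],
  [[0, 0, 0], 0],
  [[0, 0, 0], 0],
  [[0, 0, 0], 0],
  [[0, 0, 0], 0],
], gripper=78)

```text
t: 26.55
position: [0.6299, -0.0394, 0.0512]
tcp_rot: [[-0.996, 0.092, -0.0], [0.092, 0.996, 0.0], [0.0, 0.0, -1.0]]
ft_force: [-0.2, -1.0, 1.0]
gripper_width: 0.0777
gripper_force: 0.0
```

Emit:
arm_command([
  [[0, 0, -20], 0],
  [[0, 0, -60], 0],
  [[0, 0, -110], 0],
  [[0, 0, -155], 0],
  [[0, 0, -190], 0],
  [[0, 0, -200], 0],
  [[0, 0, -200], 0],
], gripper=85)

```text
t: 27.42
position: [0.6299, -0.0395, 0.252]
tcp_rot: [[-0.996, 0.092, 0.001], [0.092, 0.996, -0.0], [-0.001, -0.0, -1.0]]
ft_force: [-0.1, -0.2, -0.3]
gripper_width: 0.0847
gripper_force: 0.0
```

```bash
python3 chk.py w10 large,.63,-.04,.018 medium,.64,.0589,.018
```

```text
27.425 [ 0.62990818 -0.03946959  0.25201691] [-0.9957  0.0921  0.0011]
disc px [213.1 194.6] axes [51.8 54.9] xy [ 0.6209 -0.1396]
disc px [132.5  25.5] axes [22.4 26. ] xy [ 0.4742 -0.1821]
large dome circle [301.4 212.4] r 38.2 pred [320.8 210.3] 32.0 xy [ 0.6303 -0.0553]
medium dome circle [446.  208.4] r 26.0 pred [445.1 209. ] 25.1 xy [0.6396 0.0597]
```

The large lamp's fit looks polluted (radius too big), so I look.

View pics/w10.png

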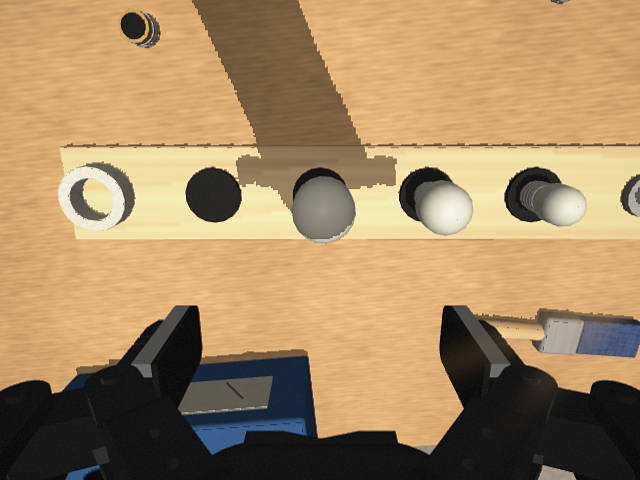

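The large lamp stands upright on disc 3, dome about 293–355 px wide. Medium and small are fine. I measure its edges exactly.

```bash
python3 - <<'E'
from h import *
p=np.load('w10.npz')['p'].astype(int)
for r in (200,205,211,217): print(r,'L',[tuple(p[r,c]) for c in range(289,297)],'R',[tuple(p[r,c]) for c in range(350,359)])
m=manip.camera_model('wrist'); t,d=manip.grab_frame('top'); np.savez('t2.npz',p=t); mt=manip.camera_model('top')
hsv=cv2.cvtColor(t,cv2.COLOR_BGR2HSV)
g=proj(mt,[.63,-.04,.081])[0]; print('top pred',g, proj(mt,[.64,.059,.073]),proj(mt,[.648,.158,.065]))
cv2.imwrite('pics/t2.png',cv2.resize(t[150:250,140:470],None,fx=2.4,fy=2.4,interpolation=cv2.INTER_NEAREST))
E
```

```text
200 L [(np.int64(94), np.int64(129), np.int64(155)), (np.int64(94), np.int64(129), np.int64(154)), (np.int64(97), np.int64(132), np.int64(157)), (np.int64(93), np.int64(128), np.int64(153)), (np.int64(48), np.int64(56), np.int64(59)), (np.int64(92), np.int64(102), np.int64(104)), (np.int64(96), np.int64(106), np.int64(108)), (np.int64(98), np.int64(110), np.int64(112))] R [(np.int64(100), np.int64(112), np.int64(113)), (np.int64(97), np.int64(107), np.int64(108)), (np.int64(89), np.int64(100), np.int64(101)), (np.int64(110), np.int64(139), np.int64(154)), (np.int64(176), np.int64(236), np.int64(254)), (np.int64(172), np.int64(229), np.int64(246)), (np.int64(172), np.int64(229), np.int64(244)), (np.int64(174), np.int64(230), np.int64(244)), (np.int64(174), np.int64(231), np.int64(244))]
205 L [(np.int64(92), np.int64(124), np.int64(150)), (np.int64(92), np.int64(125), np.int64(148)), (np.int64(92), np.int64(124), np.int64(149)), (np.int64(88), np.int64(115), np.int64(134)), (np.int64(89), np.int64(97), np.int64(98)), (np.int64(95), np.int64(105), np.int64(106)), (np.int64(100), np.int
[... 1495 characters left out ...]
int64(80), np.int64(87), np.int64(89)), (np.int64(94), np.int64(104), np.int64(105)), (np.int64(100), np.int64(111), np.int64(113)), (np.int64(101), np.int64(114), np.int64(116))] R [(np.int64(105), np.int64(118), np.int64(119)), (np.int64(100), np.int64(112), np.int64(114)), (np.int64(97), np.int64(109), np.int64(111)), (np.int64(95), np.int64(104), np.int64(106)), (np.int64(122), np.int64(146), np.int64(152)), (np.int64(179), np.int64(239), np.int64(250)), (np.int64(180), np.int64(237), np.int64(247)), (np.int64(180), np.int64(235), np.int64(245)), (np.int64(179), np.int64(234), np.int64(245))]
top pred [330.95129326 197.84211164] [[274.14508892 193.05957678]] [[218.45580587 189.48647272]]
```

Its dome centre is at column 323, so it stands about 2 mm from the disc centre; good. Now the largest lamp.

Emit:
arm_command([
  [[15, 10, 0], 0],
  [[45, 30, 0], 0],
  [[78, 51, 0], 0],
  [[111, 73, 0], 0],
  [[144, 95, 0], 0],
  [[170, 112, 0], 0],
  [[188, 123, 0], 0],
  [[197, 129, 0], 0],
  [[197, 129, 0], 0],
  [[197, 129, 0], 0],
])

```text
t: 28.78
position: [0.4465, 0.1065, 0.2512]
tcp_rot: [[-0.996, 0.094, 0.0], [0.094, 0.996, 0.0], [-0.0, 0.0, -1.0]]
ft_force: [0.6, 1.4, 0.5]
gripper_width: 0.085
gripper_force: 0.0
```

```bash
python3 chk.py w11 largest,.446,.107,0 large,.63,-.038,.018
```

```text
28.775 [0.44648501 0.10653582 0.25115936] [-9.956e-01  9.350e-02  3.000e-04]
disc px [199.  167.9] axes [19.6 21.1] xy [ 0.4114 -0.0018]
largest dome circle [320.1 207. ] r 35.3 pred [322. 207.] 36.1 xy [0.4459 0.1055]
```

Emit:
arm_command([
  [[0.5, -1, 40], 0],
  [[0.5, -1, 85], 0],
  [[0.5, -1, 125], 0],
  [[0.5, -1, 158], 0],
  [[0.5, -1, 185], 0],
  [[0.5, -1, 203], 0],
  [[0.5, -1, 212], 0],
  [[0.5, -1, 212], 0],
])

```text
t: 29.82
position: [0.4451, 0.106, 0.0389]
tcp_rot: [[-0.996, 0.092, -0.001], [0.092, 0.996, -0.0], [0.001, -0.0, -1.0]]
ft_force: [0.2, -0.1, 0.1]
gripper_width: 0.0851
gripper_force: 0.0
```

Emit:
arm_command([
  [[0, 0, 0], 0],
  [[0, 0, 0], 0],
  [[0, 0, 0], 0],
  [[0, 0, 0], 0],
  [[0, 0, 0], 0],
  [[0, 0, 0], 0],
], gripper=44)

```text
t: 30.58
position: [0.4457, 0.1063, 0.0403]
tcp_rot: [[-0.996, 0.092, 0.002], [0.092, 0.996, 0.0], [-0.002, 0.0, -1.0]]
ft_force: [-0.3, -0.1, 6.2]
gripper_width: 0.0564
gripper_force: 62.8
```

Emit:
arm_command([
  [[0, 0, -10], 0],
  [[0, 0, -30], 0],
  [[0, 0, -65], 0],
  [[0, 0, -105], 0],
  [[0, 0, -145], 0],
  [[0, 0, -180], 0],
  [[0, 0, -205], 0],
  [[0, 0, -215], 0],
  [[0, 0, -215], 0],
])

```text
t: 31.7
position: [0.445, 0.106, 0.2546]
tcp_rot: [[-0.996, 0.092, 0.001], [0.092, 0.996, -0.0], [-0.001, -0.0, -1.0]]
ft_force: [-1.0, -0.4, -1.2]
gripper_width: 0.0568
gripper_force: 63.9
```

Emit:
arm_command([
  [[-7, -8, 0], 0],
  [[-25, -29, 0], 0],
  [[-52, -60, 0], 0],
  [[-80, -93, 0], 0],
  [[-108, -125, 0], 0],
  [[-136, -157, 0], 0],
  [[-162, -188, 0], 0],
  [[-182, -211, 0], 0],
  [[-193, -223, 0], 0],
  [[-197, -228, 0], 0],
  [[-197, -228, 0], 0],
  [[-197, -228, 0], 0],
])

```text
t: 33.2
position: [0.6198, -0.1375, 0.2545]
tcp_rot: [[-0.996, 0.09, -0.0], [0.09, 0.996, 0.0], [0.0, 0.0, -1.0]]
ft_force: [-0.1, -0.3, -0.7]
gripper_width: 0.0567
gripper_force: 63.9
```

```bash
python3 chk.py w12 largest,.621,-.1396,.214 large,.63,-.039,.018
```

```text
33.2 [ 0.61976862 -0.13754739  0.25446651] [-9.959e-01  9.010e-02 -3.000e-04]
disc px [318.1 195.6] axes [52.5 52.7] xy [ 0.6208 -0.1406]
disc px [253.5  27.8] axes [22.9 25.1] xy [ 0.4743 -0.1812]
largest dome circle [320.6 342.8] r 102.1 pred [316.6 364.2] 88.7 xy [ 0.6136 -0.1377]
large dome circle [465.8 218. ] r 28.7 pred [447.1 211.3] 30.3 xy [ 0.6368 -0.0243]
```

View pics/w12.png

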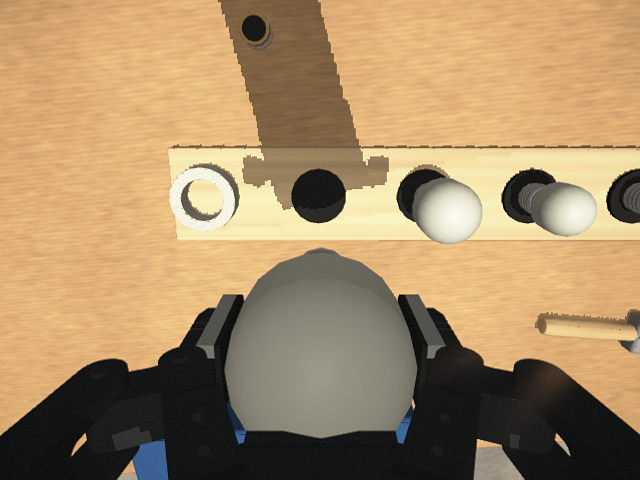

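The largest lamp hangs near disc 4 (318,195) and the other three stand upright. Let the arm settle before correcting.

Emit:
arm_command([
  [[0, 0, 10], 0],
  [[0, 0, 30], 0],
  [[0, 0, 60], 0],
  [[0, 0, 60], 0],
  [[0, 0, 60], 0],
  [[0, 0, 60], 0],
])

```text
t: 34.0
position: [0.621, -0.1388, 0.1956]
tcp_rot: [[-0.996, 0.092, 0.002], [0.092, 0.996, -0.0], [-0.002, -0.0, -1.0]]
ft_force: [-0.9, -0.4, -1.9]
gripper_width: 0.057
gripper_force: 64.0
```

Emit:
arm_command([
  [[0, -1, 25], 0],
  [[0, -1, 60], 0],
  [[0, -1, 90], 0],
  [[0, -1, 113], 0],
  [[0, -1, 127], 0],
  [[0, -1, 133], 0],
  [[0, -1, 135.5], 0],
  [[0, -1, 137], 0],
  [[0, -1, 137], 0],
  [[0, -1, 137], 0],
])

```text
t: 35.25
position: [0.6208, -0.14, 0.0584]
tcp_rot: [[-0.996, 0.092, 0.002], [0.092, 0.996, -0.0], [-0.002, -0.0, -1.0]]
ft_force: [-0.9, 0.6, 5.6]
gripper_width: 0.0564
gripper_force: 64.2
```

In contact (5.6 N). Release and rise, then back off for a final look.

Emit:
arm_command([
  [[0, 0, 0], 0],
  [[0, 0, 0], 0],
  [[0, 0, 0], 0],
  [[0, 0, 0], 0],
  [[0, 0, 0], 0],
], gripper=82)

```text
t: 35.88
position: [0.6201, -0.1399, 0.0572]
tcp_rot: [[-0.996, 0.092, -0.0], [0.092, 0.996, 0.0], [0.0, 0.0, -1.0]]
ft_force: [-0.1, -0.3, 0.0]
gripper_width: 0.0817
gripper_force: 0.0
```

Emit:
arm_command([
  [[0, 0, -20], 0],
  [[0, 0, -60], 0],
  [[0, 0, -110], 0],
  [[0, 0, -155], 0],
  [[0, 0, -185], 0],
  [[0, 0, -195], 0],
  [[0, 0, -195], 0],
  [[0, 0, -195], 0],
])

```text
t: 36.88
position: [0.6192, -0.14, 0.2508]
tcp_rot: [[-0.996, 0.092, -0.003], [0.092, 0.996, 0.0], [0.003, 0.0, -1.0]]
ft_force: [-0.2, -0.3, -0.6]
gripper_width: 0.0818
gripper_force: 0.0
```

```bash
python3 chk.py w13 largest,.621,-.1396,.018 large,.63,-.039,.018 medium,.64,.059,.018; python3 - <<'E'
from h import *
t,d=manip.grab_frame('scene'); cv2.imwrite('pics/s13.png',t)
E
```

```text
36.875 [ 0.61916644 -0.14002464  0.25083188] [-0.9958  0.092  -0.0027]
disc px [255.8  28.4] axes [23.2 25.4] xy [ 0.4743 -0.1812]
largest dome circle [320.9 216.1] r 37.4 pred [322.2 216. ] 38.1 xy [ 0.621  -0.1406]
large dome circle [454.1 213.5] r 32.1 pred [451.8 213.1] 30.5 xy [ 0.6305 -0.0372]
medium dome circle [575.9 211.6] r 25.9 pred [571.9 211.9] 22.4 xy [0.64   0.0621]
```

View pics/w13.png

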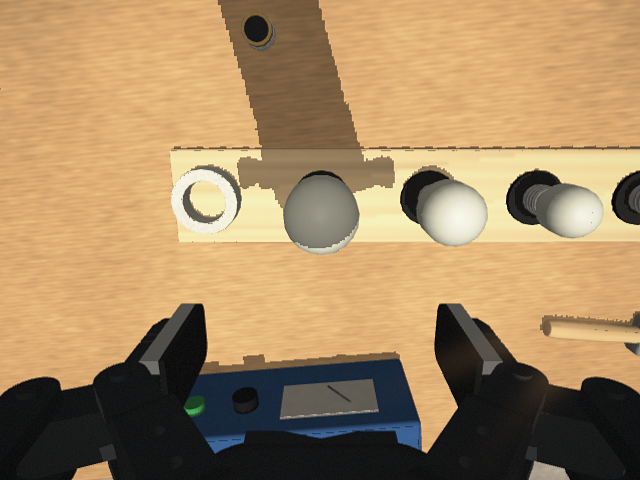

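View pics/s13.png

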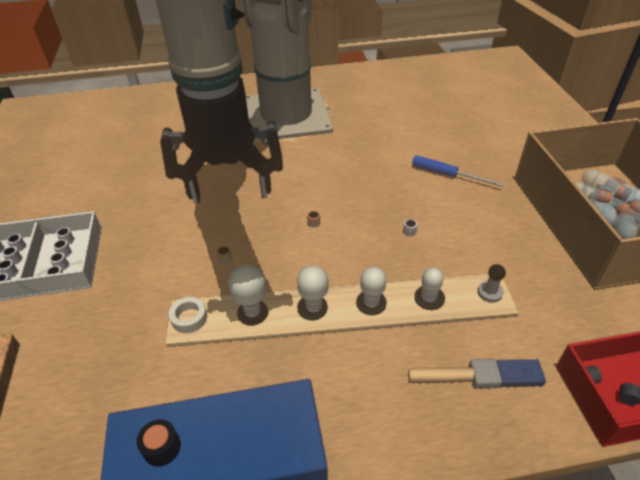

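All four lamps stand upright on their discs, ordered from the smallest at (432,280) beside the post to the largest at (248,288). The worst offset is about 2–3 mm and the gripper is clear.

```bash
python3 -c "
from cell import manip
print(manip.finish_job())"
```

```text
the job is handed in; nothing more can be done
None
```

The job is handed in: all four lamps stand upright on the discs in size order, smallest next to the knobbed post and largest at the far end, three within about 1 mm of centre and the large one (disc 3) 2–3 mm off.

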